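# Sort the packing table into its trays

## Robot

A 7-joint arm with a two-finger parallel gripper is mounted at the origin on a cart in front of the work surface, level with it; the furniture and walls round the work are solid. World frame = base frame: x ahead of the robot, y to its left, z up, the work surface at z = 0. Lengths are in m, angles in rad, forces in N, time in s.
With the tool pointing down it reaches from about 0.425 to 1.025 m from the base axis. Payload 3.6 kg.
Tool frame: the origin (TCP) lies at the very end of the fingers, on their centre line; the grasp point (between the pads) lies 19 mm behind it; z points along the fingers, y is the line along which they close (so a half turn about z gives the same grasp; the last joint's range is limited). The gripper opens to 85 mm and grips with 20 to 120 N. Pads are 22 mm wide; open, the fingers measure 114 mm over their backs; the gripper's body (76 mm by 85 mm) begins 54 mm behind the grasp point. The pads swing forward as they close: fully open they stand 13 mm farther back than shut.
Start: joints at [1.058, 0.591, 0.048, 1.609, -0.033, 0.943, -0.034], TCP at [0.295, -0.662, 0.231] pointing down, gripper open.
Joint ranges: [-2.69, 2.69], [-0.47, 2.24], [-1.27, 1.36], [0.19, 2.51], [-1.53, 4.68], [0.08, 2.07], [-3.09, 3.09]. Speed limits (rad/s): [2.57, 2.57, 3.14, 3.14, 3.14, 3.14, 3.14].

## Interface

Orientations are given as a unit quaternion [x, y, z, w].
In Python, from rig import arm gives the robot as it stands.
- The arm moves only by the tool apply_moves, never from a script. Its argument "motion" is a list of rows, each an object with "xyz": the shift along the tool's x, y, z as a fraction of full scale, a list of three; "delta_rot": the turn, a rotation vector about the tool's x, y, z as a fraction of full scale, a list of three; "fingers": the opening, from 0 (shut) to 1 (fully open). In form: [{"xyz": [tx, ty, tz], "delta_rot": [wx, wy, wz], "fingers": fingers}, ...]. A call has 1 to 20 rows; each row is the pose to reach, as a shift and turn from the pose commanded when the call began, along the tool's axes at that moment, turning the shorter way round; what a row does not reach only later rows make up. Full scale, the value 1, is 0.5 m for a shift and pi rad for a turn. A row lasts 1/12 s, in which the tool goes at most 41.7 mm and 7.16 degrees, less where a joint would pass 70% of its speed; a pose out of reach is approached as far as the arm can. A call with a number of a shift or a turn outside -1 to 1 is refused whole. A call with a gripper value outside its range is refused whole. The fingers move at their own pace and stop on an object; "force" is the grip in N (left out, the last holds). Time passes only in rows, so rows that repeat a pose let the fingers close. It gives the time, the measured TCP pose, the force, the opening and the grip force at its end, in the units of the state.
- arm.get_obs(): the state, without advancing time (a new reading comes with each control period).
- arm.camera(name): name is "scene" or "top"; returns a dict with "color" (400x640x3 uint8, blue, green, red), "z_map" (400x640 float32, m along the optical axis (not along the pixel's ray), 0 where there is no reading), "camera_matrix" (3x3 intrinsics, pixels), "k1" (the pictures are not rectified: a ray, as slopes to the right and down, at radius r is drawn at 1 + k1 r^2 times it, then the intrinsics apply), "extrinsics" (4x4, takes a point from camera to world coordinates). Camera axes: x right, y down, z forward; pixel columns grow to the right and rows downward; lengths in m; the calibration is good to about 2 mm. A picture is of the moment at which its call begins.
- arm.sign_off(): hands the job in; it is judged then, once.
Trained networks look in the newest picture that a camera, given by its name, has taken for a name from the list of things; names that differ only in an ending like _2 or _b are one class to them, and where a whole thing is asked for, a point or a joint stands for the part that bears it (a point fixed in the world has none). Each returns a list of dicts, best first, with "conf" (0 to 1); they miss things now and then, are a little off and sometimes report something else, mostly with a low value. They report only what shows in the picture. A call takes as long as a camera call. They do not tell look-alikes from the thing itself.
- arm.spot_in(camera, label): "at" ([column, row] in pixels, amid what is visible of it).
- arm.landmark_of(camera, label): "at" ([column, row] in pixels: a listed point, or the origin of a listed thing).
The state is a dict: "time": time; "joint_positions": joint angles; "joint_vel": joint speeds; "joint_efforts": joint torques, N m; "eef_pos": TCP position; "orientation": TCP orientation; "ft_force": force on the tool from outside, world axes, zero at the start; "moment": the same for the moment, N m; "gripper_width": finger opening in m; "grasp_force": force on a finger pad.
Only numpy, scipy, OpenCV 4.12 (cv2) and the standard library are available. Lean on these libraries where they do the work, as an engineer would, in place of code of your own. Each camera call takes 0.05 s, during which the arm holds its last target. There are 200 camera calls.

## Task

Sort the five stray things on the packing table into the three trays: the red tin flat in the red bay and the gold tin flat in the yellow bay of the black tray, the white label roll flat in the blue tray, and the box cutter and the marker pen in the wooden tray, lying lengthwise, one in each of its two long bays (either one). Leave the foil parcel behind the trays and the roll of red ribbon where they are, and let go of everything at the end.

Things in the scene. Friction and masses are not known exactly. Their poses are not given: they have to be found in the camera images.
- red_tin: Round tin with a red lid, loose, upright: 62 mm in diameter, 27 mm high (the lid is the upper 11 mm; the base below it is 59 mm across). Origin: centre of the underside; z up.
- gold_tin: Round tin with a gold-yellow lid, otherwise as the red one: 62 mm in diameter, 27 mm high, loose. Origin: centre of the underside; z up.
- label_roll: Roll of white labels with a brown core, loose, lying flat (axis vertical): 44 mm in diameter, 26 mm high. Origin: centre of the underside; z up.
- cutter: Yellow box cutter with a retracted blade, loose, lying flat: 150 mm long along its own y, 25 mm wide along its own x (24 mm at the foot, 22 mm above 4 mm), 14 mm high. Origin: middle of the underside; z up.
- marker: White marker pen with a black cap, loose, lying on its side: 135 mm long along its own y, 17 mm wide along its own x, 16 mm high. Origin: middle of the underside; z up as it lies at the start.
- tin_tray: Low black tray, fixed, at any yaw: 180 mm (own x) by 120 mm (own y), floor 3 mm, walls 10 mm high and 4 mm thick; an equal wall across the middle parts two bays, each 84 (x) by 112 mm (y) inside. Centre of the red bay: own x +44 mm, y 0; of the yellow bay: own x -44 mm, y 0. Origin: centre of the underside, on the table; z up.
- tool_tray: Low brown wooden tray, fixed: 178 mm (own x) by 164 mm (own y), floor 3 mm, walls 10 mm high and 4 mm thick; an equal wall along own x through the middle parts two long bays, each 170 (x) by 76 mm (y) inside, centres at own y +40 and -40 mm, x 0. Origin: centre of the underside, on the table; z up.
- roll_tray: Low square blue tray, fixed to the table: 113 by 113 mm outside, 105 by 105 mm inside, walls 10 mm high and 4 mm thick, floor 3 mm thick, no partition. Origin: centre of the underside, on the table; z up.
- parcel: Whitish crumpled foil parcel lying loose behind the trays, 59 mm (own x) by 116 mm (own y) by 20 mm high: to be left alone. Origin: centre of the underside.
- ribbon: Spool of red gift ribbon standing loose on its flange behind the trays, 62 mm in diameter with a short ribbon tail, 38 mm high: to be left alone. Origin: on the underside, within 8 mm of the spool's centre.
There are look-alikes about, which are no part of the job. Several things have the shape of the red_tin; the one meant has the colours described above.

How it is judged:
At the end, for the whole second after the job is handed in: Red tin, gold tin and label roll stand flat on the floor of the red bay, the yellow bay and the blue tray, wholly inside; cutter and marker lie level on the wooden tray's floor, one in each bay, lengthwise within 0.5 rad, middles within 18 and 24 mm of the bay's middle; all at rest (x of red_tin in the frame of tin_tray between 0.03 and 0.058 m and y of red_tin in the frame of tin_tray between -0.029 and 0.029 m and z of each of red_tin, gold_tin in the frame of tin_tray below 0.008 m and angle between each of red_tin, gold_tin, label_roll's own z axis and vertical below 0.1 rad and x of gold_tin in the frame of tin_tray between -0.058 and -0.03 m and y of gold_tin in the frame of tin_tray between -0.029 and 0.029 m and x of label_roll in the frame of roll_tray between -0.034 and 0.034 m and y of label_roll in the frame of roll_tray between -0.034 and 0.034 m and z of label_roll in the frame of roll_tray below 0.008 m and x of cutter in the frame of tool_tray between -0.018 and 0.018 m and y of cutter in the frame of tool_tray between -0.08 and 0.08 m and z of cutter in the frame of tool_tray below 0.008 m and angle between the y axis of each of cutter, marker and the x axis of tool_tray, either way round below 0.5 rad and angle between cutter's own y axis and vertical between 1.49 and 1.65 rad and x of marker in the frame of tool_tray between -0.024 and 0.024 m and y of marker in the frame of tool_tray between -0.08 and 0.08 m and z of marker in the frame of tool_tray below 0.023 m and angle between marker's own y axis and vertical between 1.49 and 1.65 rad and ((y of cutter in the frame of tool_tray above 0.01 m and y of marker in the frame of tool_tray below -0.001 m) or (y of cutter in the frame of tool_tray below -0.01 m and y of marker in the frame of tool_tray above 0.001 m)) and linear speed of each of red_tin, gold_tin, label_roll, cutter, marker below 0.02 m/s); the robot touches nothing.
It fails at once if the foil parcel is moved by more than 20 mm (distance of parcel from where it was at the start of the episode above 0.02 m).
It fails at once if the red ribbon roll is moved by more than 20 mm (distance of ribbon from where it was at the start of the episode above 0.02 m).
It also fails if it takes over 115 s, if anything falls off the work surface, if the arm or the gripper's body presses on something with over 40 N, if the wrist force passes 120 N, or if a joint passes its speed limit or range.

## Working session

There is one attempt and no reset: what is moved stays moved. The work goes in short steps, Python scripts to look and compute and a tool call to move; the robot and the scene stay as the last step left them, time stands still between calls to the robot, and variables do not carry over. Pictures are saved under pics/ and viewed, at most 14 in all, crops included, and the job is handed in when it is done.

Besides the shell and the picture viewer there is one more tool, called after "Emit:" as name([rows], argument=value, ...), one row to a line, values as JSON. apply_moves: Moves the arm, as the interface text tells. Shift numbers are shares of 0.5 m and turn numbers shares of pi rad, none past 1 either way. Its arguments: {"type":"object","properties":{"motion":{"type":"array","items":{"type":"object","properties":{"xyz":{"type":"array","items":{"type":"number"}},"delta_rot":{"type":"array","items":{"type":"number"}},"fingers":{"type":"number"}}}},"force":{"type":"number"}},"required":["motion"]}

```bash
mkdir -p pics; ls
cat > h.py <<'E'
import numpy as np, cv2
from rig import arm
def grab(n,save=None):
    c=arm.camera(n)
    if save: cv2.imwrite('pics/'+save,c['color'])
    return c
def ray(c,px):
    K=np.array(c['camera_matrix']);k=c['k1']
    d=np.array([(px[0]-K[0,2])/K[0,0],(px[1]-K[1,2])/K[1,1]]);u=d.copy()
    for _ in range(20): u=d/(1+k*(u@u))
    return np.array([u[0],u[1],1.])
def world(c,px,z=None):
    """point at pixel: by depth, or on plane z"""
    E=np.array(c['extrinsics']);r=ray(c,px)
    if z is None: p=r*c['z_map'][int(round(px[1])),int(round(px[0]))]; return E[:3,:3]@p+E[:3,3]
    d=E[:3,:3]@r;o=E[:3,3]; return o+d*(z-o[2])/d[2]
def cloud(c):
    E=np.array(c['extrinsics']);K=np.array(c['camera_matrix']);h,w=c['z_map'].shape
    g=np.stack(np.meshgrid(np.arange(w),np.arange(h)),-1).reshape(-1,2)
    d=(g-K[:2,2])/[K[0,0],K[1,1]];u=d.copy()
    for _ in range(20): u=d/(1+c['k1']*(u**2).sum(1,keepdims=True))
    p=np.c_[u,np.ones(len(u))]*c['z_map'].reshape(-1,1)
    return (p@E[:3,:3].T+E[:3,3]).reshape(h,w,3)
E
python3 - <<'E'
from h import *
o=arm.get_obs(); print(o['eef_pos'],o['orientation'],o['time'])
for n in('scene','top'):
    c=grab(n,n+'0.png'); print(n,np.round(c['extrinsics'],3).tolist(),c['camera_matrix'],c['k1'])
    for l in 'red_tin gold_tin label_roll cutter marker tin_tray tool_tray roll_tray parcel ribbon'.split():
        for f in (arm.spot_in,arm.landmark_of):
            print(l,f.__name__,[(np.round(d['at']).tolist(),round(d['conf'],2),np.round(world(c,d['at']),3).tolist()) for d in f(n,l)][:4])
E
```

```text
pics
[ 0.2951573  -0.66129249  0.23014803] [ 9.78048981e-01  2.08372145e-01 -2.87708479e-04 -1.07568121e-03] 0.0
scene [[0.662, -0.32, 0.678, -0.382], [-0.75, -0.268, 0.605, -0.791], [-0.012, -0.909, -0.418, 0.596], [0.0, 0.0, 0.0, 1.0]] [[458.22896859   0.         306.68123408]
 [  0.         458.22896859 203.37535907]
 [  0.           0.           1.        ]] -0.13539423584849614
red_tin call [([248.0, 228.0], 0.9, [0.325, 0.052, 0.026]), ([254.0, 207.0], 0.56, [0.426, 0.136, 0.027])]
red_tin call [([250.0, 215.0], 0.83, [0.407, 0.138, 0.006]), ([246.0, 235.0], 0.68, [0.315, 0.053, 0.009]), ([358.0, 188.0], 0.41, [0.756, -0.001, 0.018])]
gold_tin call [([317.0, 239.0], 0.61, [0.407, -0.12, 0.02])]
gold_tin call [([317.0, 240.0], 0.69, [0.405, -0.121, 0.017])]
label_roll call [([281.0, 218.0], 0.53, [0.424, 0.024, 0.027])]
label_roll call [([280.0, 224.0], 0.77, [0.413, 0.018, 0.015]), ([318.0, 242.0], 0.64, [0.41, -0.122, 0.011])]
cutter call [([352.0, 267.0], 0.57, [0.374, -0.257, 0.006])]
cutter call [([348.0, 266.0], 0.77, [0.377, -0.243, 0.003])]
marker call [([206.0, 201.0], 
[... 1879 characters left out ...]
1.0], 0.79, [0.388, 0.297, -0.003])]
tin_tray call [([236.0, 189.0], 0.7, [0.605, 0.256, 0.003])]
tin_tray call [([240.0, 188.0], 0.82, [0.607, 0.244, 0.005])]
tool_tray call [([319.0, 183.0], 0.87, [0.618, 0.032, 0.002])]
tool_tray call [([319.0, 184.0], 0.91, [0.613, 0.031, 0.006])]
roll_tray call [([408.0, 187.0], 0.93, [0.602, -0.209, 0.003])]
roll_tray call [([404.0, 187.0], 0.61, [0.602, -0.198, 0.002])]
parcel call [([327.0, 126.0], 0.67, [0.774, 0.006, 0.016])]
parcel call [([275.0, 252.0], 0.55, [0.433, 0.147, 0.029])]
ribbon call [([272.0, 125.0], 0.95, [0.786, 0.159, 0.001])]
ribbon call [([272.0, 128.0], 0.72, [0.761, 0.152, 0.042]), ([276.0, 252.0], 0.48, [0.433, 0.146, 0.026])]
```

Run:
```python
import cv2
i=cv2.imread('pics/top0.png')[80:320,170:490]; cv2.imwrite('pics/t0c.png',cv2.resize(i,(800,600),interpolation=cv2.INTER_CUBIC))
```

```text
(no output)
```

View pics/t0c.png

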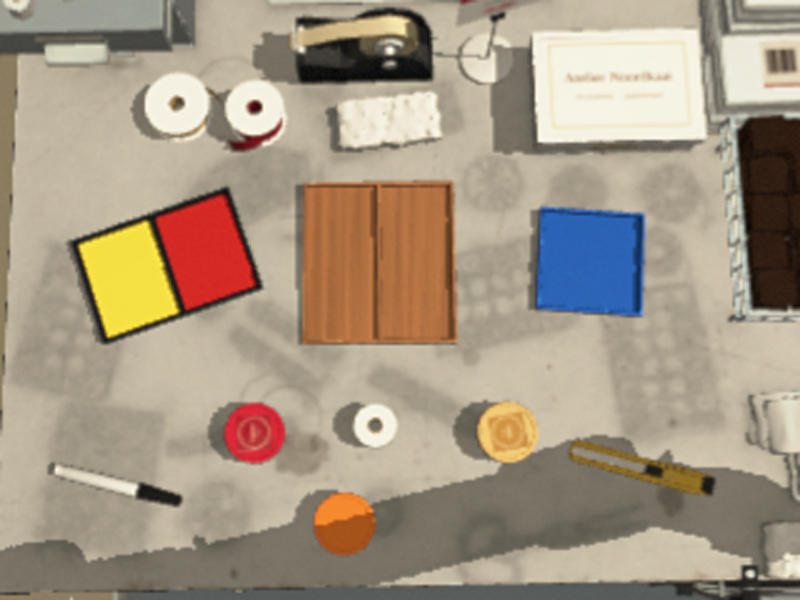

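View pics/scene0.png

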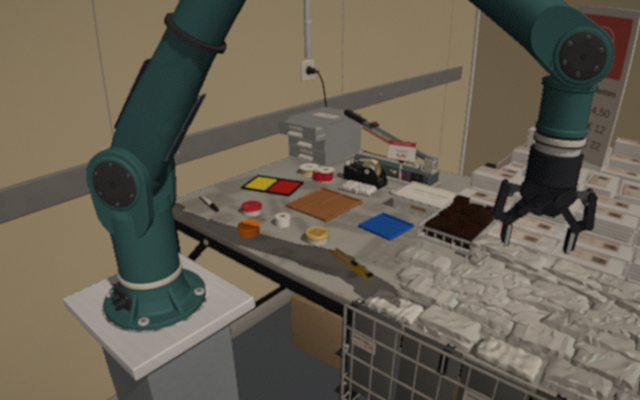

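The top crop shows red tin at (255,432), label roll (375,425), gold tin (508,432), cutter (572,447)–(712,485), marker (52,468)–(180,500), and an orange decoy tin at (344,523). Trays: black/red-yellow on the left, wooden in the middle, blue on the right. The scene view agrees. Next I measure precisely in both views.

```bash
cat >> h.py <<'E'
def comp(mask,px):
    n,l=cv2.connectedComponents(mask.astype(np.uint8))
    ys,xs=np.nonzero(mask); i=np.argmin((xs-px[0])**2+(ys-px[1])**2); return l==l[ys[i],xs[i]]
def rect(c,m,z):
    ys,xs=np.nonzero(m); P=np.array([world(c,(x,y),z)[:2] for x,y in zip(xs,ys)],np.float32)
    (a,b),(w,h),t=cv2.minAreaRect(P*1000); return dict(mean=P.mean(0).round(4).tolist(),ctr=[round(a/1000,4),round(b/1000,4)],wh=[round(w),round(h)],ang=round(t,1),n=len(P))
E
python3 - <<'E'
from h import *
W={}
for n in('top','scene'):
    c=grab(n); P=cloud(c); Z=P[...,2]
    print(n,'table z',np.median(Z[(P[...,0]>.35)&(P[...,0]<.8)&(abs(P[...,1])<.35)&(c['z_map']>0)]))
    tgt=dict(red_tin=(.434,.151),label=(.444,.035),gold=(.426,-.1),cutter=(.384,-.241),marker=(.388,.297))
    for k,(x,y) in tgt.items():
        near=np.hypot(P[...,0]-x,P[...,1]-y)<(.1 if k in('cutter','marker') else .045)
        h=near&(Z>.006)&(Z<.05)
        if not h.any(): print(k,'none');continue
        zt=np.percentile(Z[h],[50,85,97]).round(4)
        m=near&(Z>(zt[1]-.006 if k not in('cutter','marker') else .006))&(Z<.05)
        print(k,zt.tolist(),rect(c,m,float(zt[1])))
    hsv=cv2.cvtColor(c['color'],cv2.COLOR_BGR2HSV)
    if n=='top':
      H,S,V=[hsv[...,i].astype(int) for i in range(3)]
      for k,m,z in [('redbay',((H<8)|(H>172))&(S>150),.003),('yelbay',(H>22)&(H<35)&(S>150),.003),('blue',(H>100)&(H<125)&(S>140),.01),('wood',(H>4)&(H<20)&(S>90),.01)]:
        seed={'redbay':(.625,.21),'yelbay':(.59,.29),'blue':(.6,-.2),'wood':(.62,.06)}[k]
        d=np.hypot(P[...,0]-seed[0],P[...,1]-seed[1]); px=np.unravel_index(d.argmin(),d.shape)[::-1]
        mm=comp(m&(d<.16),px); print(k,np.percentile(Z[mm],[10,50,90,98]).round(4),rect(c,mm,z))
E
```

```text
top table z 0.0010584377750966212
red_tin [0.0261, 0.028, 0.0296] {'mean': [0.43070000410079956, 0.15700000524520874], 'ctr': [0.4306, 0.1571], 'wh': [62, 60], 'ang': 17.4, 'n': 461}
label [0.0258, 0.0278, 0.0289] {'mean': [0.435699999332428, 0.033399999141693115], 'ctr': [0.4357, 0.0343], 'wh': [41, 41], 'ang': 88.9, 'n': 200}
gold [0.0261, 0.0284, 0.03] {'mean': [0.42660000920295715, -0.10209999978542328], 'ctr': [0.4267, -0.1023], 'wh': [59, 58], 'ang': 88.9, 'n': 444}
cutter [0.0097, 0.0123, 0.015] {'mean': [0.3873000144958496, -0.24390000104904175], 'ctr': [0.3761, -0.2361], 'wh': [157, 106], 'ang': 47.4, 'n': 339}
marker [0.0133, 0.0161, 0.0181] {'mean': [0.38029998540878296, 0.29809999465942383], 'ctr': [0.3741, 0.3019], 'wh': [158, 87], 'ang': 46.2, 'n': 307}
redbay [0.0007 0.0034 0.0062 0.0086] {'mean': [0.6292999982833862, 0.21310000121593475], 'ctr': [0.6299, 0.2132], 'wh': [113, 84], 'ang': 18.7, 'n': 1248}
yelbay [0.0008 0.0033 0.0061 0.0081] {'mean': [0.6008999943733215, 0.29649999737739563], 'ctr': [0.6016, 0.2967], 'wh': [113, 84], 'ang': 18.8, 'n': 1262}
blue [0.0005
[... 374 characters left out ...]
: [0.42570000886917114, 0.15299999713897705], 'ctr': [0.4271, 0.154], 'wh': [71, 61], 'ang': 40.1, 'n': 175}
label [0.0231, 0.0267, 0.0275] {'mean': [0.4318000078201294, 0.029600000008940697], 'ctr': [0.4304, 0.0282], 'wh': [51, 40], 'ang': 43.4, 'n': 105}
gold [0.0253, 0.0271, 0.0282] {'mean': [0.421999990940094, -0.10580000281333923], 'ctr': [0.4227, -0.1055], 'wh': [68, 62], 'ang': 20.3, 'n': 250}
cutter [0.0094, 0.0115, 0.0137] {'mean': [0.3824999928474426, -0.2506999969482422], 'ctr': [0.3822, -0.245], 'wh': [148, 30], 'ang': 75.4, 'n': 266}
marker [0.0138, 0.0157, 0.0171] {'mean': [0.3732999861240387, 0.2888000011444092], 'ctr': [0.3736, 0.2916], 'wh': [147, 18], 'ang': 75.3, 'n': 108}
```

```bash
cat >> h.py <<'E'
from scipy.spatial.transform import Rotation as Rn
def go(x,y,z,yaw,cmd=None):
    """fractions for a TCP goal; yaw = world angle (deg) of closing line, tool straight down"""
    o=arm.get_obs(); p=np.array(o['eef_pos']); R=Rn.from_quat(o['orientation'])
    best=None
    for a in (yaw,yaw+180):
        t=np.radians(a); ey=np.array([np.cos(t),np.sin(t),0]); ez=np.array([0,0,-1.]); ex=np.cross(ey,ez)
        d=(R.inv()*Rn.from_matrix(np.c_[ex,ey,ez])).as_rotvec()
        if best is None or np.linalg.norm(d)<np.linalg.norm(best): best=d
    print('xyz',(R.inv().apply(np.array([x,y,z])-p)/.5).round(4).tolist(),'rot',(best/np.pi).round(4).tolist(),'rows~',round(max(np.linalg.norm(np.array([x,y,z])-p)/.0417,np.degrees(np.linalg.norm(best))/7.16),1))
def st():
    o=arm.get_obs(); R=Rn.from_quat(o['orientation']).as_matrix()
    print('t',round(o['time'],2),'p',np.round(o['eef_pos'],4),'yaw',round(np.degrees(np.arctan2(R[1,1],R[0,1])),1),'down',R[2,2].round(4),'w',round(o['gripper_width'],4),'gf',round(o['grasp_force'],1),'F',np.round(o['ft_force'],1),'q7',np.round(o['joint_positions'],2))
E
python3 - <<'E'
from h import *
for n in('top','scene'):
    c=grab(n); P=cloud(c); Z=P[...,2]; hsv=cv2.cvtColor(c['color'],cv2.COLOR_BGR2HSV); H,S,V=[hsv[...,i].astype(int) for i in range(3)]
    for k,(x,y),z in [('cutter',(.385,-.242),.012),('marker',(.382,.297),.012)]:
        near=np.hypot(P[...,0]-x,P[...,1]-y)<.09
        m=near&(Z>.006)&(Z<.04)
        if k=='cutter': m|=near&(S>120)&(H>15)&(H<35)
        else: m|=near&((V>200)&(S<30))
        m=cv2.morphologyEx(m.astype(np.uint8),cv2.MORPH_CLOSE,np.ones((3,3)))
        nn,l,s,_=cv2.connectedComponentsWithStats(m); m=l==1+s[1:,4].argmax()
        print(n,k,rect(c,m,z))
go(.385,-.242,.12,-15.2)
st()
E
```

```text
top cutter {'mean': [0.3871000111103058, -0.2434999942779541], 'ctr': [0.3868, -0.2436], 'wh': [156, 24], 'ang': 74.2, 'n': 505}
top marker {'mean': [0.38089999556541443, 0.3003999888896942], 'ctr': [0.3809, 0.2998], 'wh': [135, 18], 'ang': 76.9, 'n': 304}
scene cutter {'mean': [0.3781000077724457, -0.2540000081062317], 'ctr': [0.379, -0.2482], 'wh': [154, 34], 'ang': 75.4, 'n': 428}
scene marker {'mean': [0.3779999911785126, 0.2955999970436096], 'ctr': [0.3781, 0.2979], 'wh': [150, 19], 'ang': 73.1, 'n': 109}
xyz [0.5059, -0.6942, 0.2226] rot [-0.0, 0.0, -0.2819] rows~ 10.6
t 2.3 p [ 0.2955 -0.662   0.2313] yaw -65.9 down -1.0 w 0.0853 gf 0.0 F [-0.2 -0.4 -0.2] q7 [ 1.06  0.59  0.05  1.61 -0.03  0.94 -0.03]
```

Emit:
apply_moves([
  {"xyz":[0.506,-0.693,0.06],"delta_rot":[0,0,-0.282],"fingers":0.6},
  {"xyz":[0.506,-0.693,0.06],"delta_rot":[0,0,-0.282],"fingers":0.6},
  {"xyz":[0.506,-0.693,0.06],"delta_rot":[0,0,-0.282],"fingers":0.6},
  {"xyz":[0.506,-0.693,0.06],"delta_rot":[0,0,-0.282],"fingers":0.6},
  {"xyz":[0.506,-0.693,0.06],"delta_rot":[0,0,-0.282],"fingers":0.6},
  {"xyz":[0.506,-0.693,0.06],"delta_rot":[0,0,-0.282],"fingers":0.6},
  {"xyz":[0.506,-0.693,0.06],"delta_rot":[0,0,-0.282],"fingers":0.6},
  {"xyz":[0.506,-0.693,0.06],"delta_rot":[0,0,-0.282],"fingers":0.6},
  {"xyz":[0.506,-0.693,0.06],"delta_rot":[0,0,-0.282],"fingers":0.6},
  {"xyz":[0.506,-0.693,0.06],"delta_rot":[0,0,-0.282],"fingers":0.6},
  {"xyz":[0.506,-0.693,0.06],"delta_rot":[0,0,-0.282],"fingers":0.6},
  {"xyz":[0.506,-0.693,0.06],"delta_rot":[0,0,-0.282],"fingers":0.6},
  {"xyz":[0.506,-0.693,0.06],"delta_rot":[0,0,-0.282],"fingers":0.6},
  {"xyz":[0.506,-0.693,0.3],"delta_rot":[0,0,-0.282],"fingers":0.6},
  {"xyz":[0.506,-0.693,0.3],"delta_rot":[0,0,-0.282],"fingers":0.6},
  {"xyz":[0.506,-0.693,0.3],"delta_rot":[0,0,-0.282],"fingers":0.6},
  {"xyz":[0.506,-0.693,0.3],"delta_rot":[0,0,-0.282],"fingers":0.6},
  {"xyz":[0.506,-0.693,0.3],"delta_rot":[0,0,-0.282],"fingers":0.6},
])

```text
time: 3.8
eef_pos: [0.3839, -0.2435, 0.08]
orientation: [0.795, 0.607, -0.001, -0.002]
ft_force: [0.5, -0.5, 0.8]
gripper_width: 0.0515
grasp_force: 0.0
```

Run:
```python
from h import *
st(); go(.386,-.244,.004,-15.4)
```

```text
t 3.8 p [ 0.3839 -0.2435  0.08  ] yaw -15.3 down -1.0 w 0.0515 gf 0.0 F [ 0.5 -0.5  0.8] q7 [ 0.58  0.53 -0.15  2.3   0.25  0.32 -0.06]
xyz [0.0002, 0.005, 0.1519] rot [-0.0015, -0.0, 0.0005] rows~ 1.8
```

Emit:
apply_moves([
  {"xyz":[0,0.005,0.07],"delta_rot":[0,0,0],"fingers":0.6},
  {"xyz":[0,0.005,0.11],"delta_rot":[0,0,0],"fingers":0.6},
  {"xyz":[0,0.005,0.135],"delta_rot":[0,0,0],"fingers":0.6},
  {"xyz":[0,0.005,0.152],"delta_rot":[0,0,0],"fingers":0.6},
  {"xyz":[0,0.005,0.152],"delta_rot":[0,0,0],"fingers":0.6},
  {"xyz":[0,0.005,0.152],"delta_rot":[0,0,0],"fingers":0.15},
  {"xyz":[0,0.005,0.152],"delta_rot":[0,0,0],"fingers":0.15},
  {"xyz":[0,0.005,0.152],"delta_rot":[0,0,0],"fingers":0.15},
  {"xyz":[0,0.005,0.152],"delta_rot":[0,0,0],"fingers":0.15},
  {"xyz":[0,0.005,0.152],"delta_rot":[0,0,0],"fingers":0.15},
  {"xyz":[0,0.005,0.152],"delta_rot":[0,0,0],"fingers":0.15},
  {"xyz":[0,0.005,0.152],"delta_rot":[0,0,0],"fingers":0.15},
], force=40)

```text
time: 4.8
eef_pos: [0.3886, -0.2439, 0.007]
orientation: [0.795, 0.607, 0.001, 0.001]
ft_force: [-0.5, 0.6, 7.2]
gripper_width: 0.0199
grasp_force: 38.8
```

Run:
```python
from h import *
st(); go(.386,-.244,.11,-15.4);  go(.6127,-.015,.09,-90.4)
```

```text
t 4.8 p [ 0.3886 -0.2439  0.007 ] yaw -15.2 down -1.0 w 0.0199 gf 38.8 F [-0.5  0.6  7.2] q7 [ 0.51  0.69 -0.06  2.32  0.3   0.14 -0.1 ]
xyz [-0.0017, -0.0043, -0.2061] rot [0.001, 0.0003, 0.0009] rows~ 2.5
xyz [0.5594, 0.3127, -0.1656] rot [0.001, -0.0004, 0.4176] rows~ 10.5
```

Emit:
apply_moves([
  {"xyz":[0,0,-0.07],"delta_rot":[0,0,0],"fingers":0.15},
  {"xyz":[0,0,-0.14],"delta_rot":[0,0,0],"fingers":0.15},
  {"xyz":[0,0,-0.2],"delta_rot":[0,0,0],"fingers":0.15},
  {"xyz":[0,0,-0.2],"delta_rot":[0,0,0],"fingers":0.15},
  {"xyz":[0,0,-0.2],"delta_rot":[0,0,0],"fingers":0.15},
  {"xyz":[0,0,-0.2],"delta_rot":[0,0,0],"fingers":0.15},
])

```text
time: 5.3
eef_pos: [0.3874, -0.2433, 0.1057]
orientation: [0.794, 0.607, 0.0, 0.0]
ft_force: [-0.3, 1.5, -1.3]
gripper_width: 0.0196
grasp_force: 39.6
```

Run:
```python
from h import *
st(); go(.6127,-.015,.09,-90.4)
c=grab('scene'); cv2.imwrite('pics/g1.png',cv2.resize(c['color'][170:320,240:440],(800,600)))
```

```text
t 5.3 p [ 0.3874 -0.2433  0.1057] yaw -15.2 down -1.0 w 0.0196 gf 39.6 F [-0.3  1.5 -1.3] q7 [ 0.61  0.48 -0.2   2.29  0.24  0.39 -0.05]
xyz [0.5589, 0.3151, 0.0314] rot [0.0003, -0.0, 0.4177] rows~ 10.5
```

View pics/g1.png

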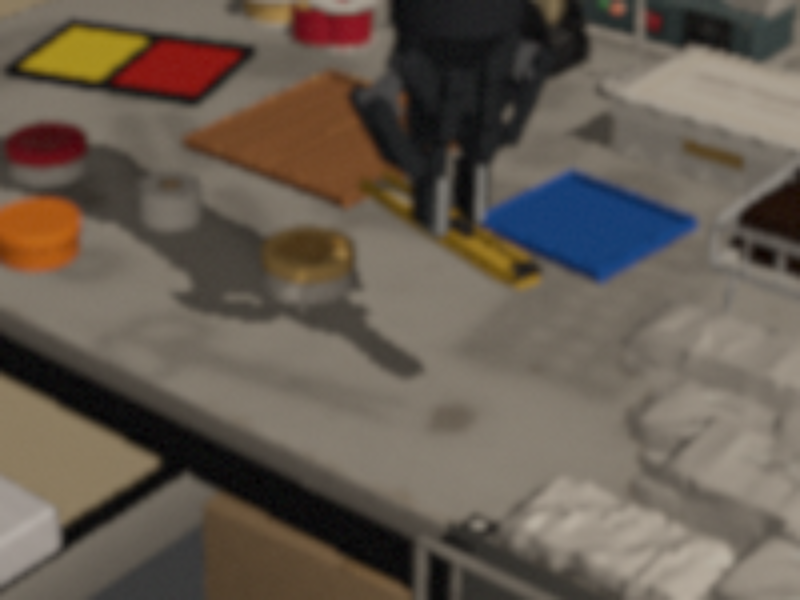

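The cutter hangs level at about (450,230), gripped near its middle.

Emit:
apply_moves([
  {"xyz":[0.559,0.315,0.03],"delta_rot":[0,0,0.4177],"fingers":0.15},
  {"xyz":[0.559,0.315,0.03],"delta_rot":[0,0,0.4177],"fingers":0.15},
  {"xyz":[0.559,0.315,0.03],"delta_rot":[0,0,0.4177],"fingers":0.15},
  {"xyz":[0.559,0.315,0.03],"delta_rot":[0,0,0.4177],"fingers":0.15},
  {"xyz":[0.559,0.315,0.03],"delta_rot":[0,0,0.4177],"fingers":0.15},
  {"xyz":[0.559,0.315,0.03],"delta_rot":[0,0,0.4177],"fingers":0.15},
  {"xyz":[0.559,0.315,0.03],"delta_rot":[0,0,0.4177],"fingers":0.15},
  {"xyz":[0.559,0.315,0.03],"delta_rot":[0,0,0.4177],"fingers":0.15},
  {"xyz":[0.559,0.315,0.03],"delta_rot":[0,0,0.4177],"fingers":0.15},
  {"xyz":[0.559,0.315,0.03],"delta_rot":[0,0,0.4177],"fingers":0.15},
  {"xyz":[0.559,0.315,0.03],"delta_rot":[0,0,0.4177],"fingers":0.15},
  {"xyz":[0.559,0.315,0.03],"delta_rot":[0,0,0.4177],"fingers":0.15},
  {"xyz":[0.559,0.315,0.03],"delta_rot":[0,0,0.4177],"fingers":0.15},
  {"xyz":[0.559,0.315,0.03],"delta_rot":[0,0,0.4177],"fingers":0.15},
  {"xyz":[0.559,0.315,0.03],"delta_rot":[0,0,0.4177],"fingers":0.15},
])

```text
time: 6.6
eef_pos: [0.6125, -0.015, 0.0898]
orientation: [1.0, -0.003, -0.001, 0.0]
ft_force: [-0.2, 0.7, -0.0]
gripper_width: 0.0193
grasp_force: 39.6
```

Run:
```python
from h import *
st(); go(.6127,-.015,.012,-90.4)
c=grab('top'); 
hsv=cv2.cvtColor(c['color'],cv2.COLOR_BGR2HSV); print([(np.round(world(c,d['at']),3).tolist(),round(d['conf'],2)) for d in arm.spot_in('top','cutter')])
cv2.imwrite('pics/g2.png',cv2.resize(c['color'][130:240,240:400],(800,550)))
```

```text
t 6.6 p [ 0.6125 -0.015   0.0898] yaw -90.3 down -1.0 w 0.0193 gf 39.6 F [-0.2  0.7 -0. ] q7 [-0.2   0.65  0.22  1.97 -0.25  0.55 -1.39]
xyz [0.0006, 0.0, 0.1555] rot [0.0, 0.0003, 0.0004] rows~ 1.9
[]
```

View pics/g2.png

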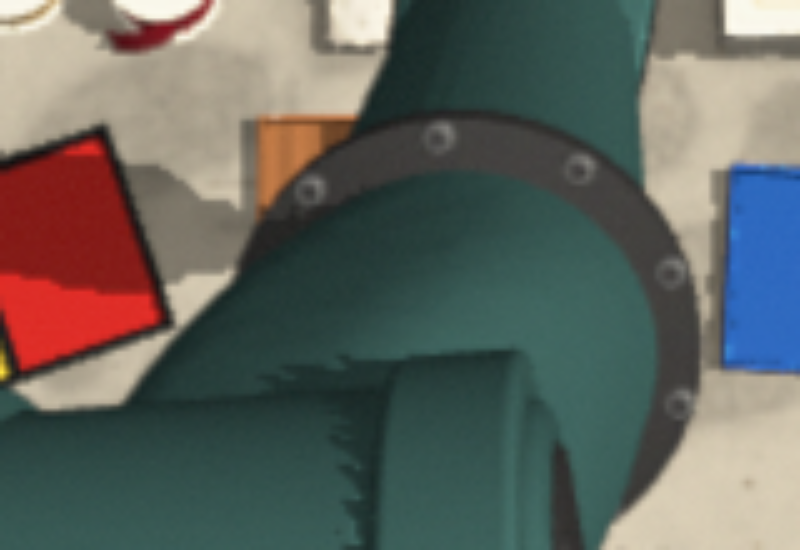

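The top view is hidden by the arm, so I lower, let go, rise and check afterwards.

Emit:
apply_moves([
  {"xyz":[0,0,0.06],"delta_rot":[0,0,0],"fingers":0.15},
  {"xyz":[0,0,0.1],"delta_rot":[0,0,0],"fingers":0.15},
  {"xyz":[0,0,0.13],"delta_rot":[0,0,0],"fingers":0.15},
  {"xyz":[0,0,0.145],"delta_rot":[0,0,0],"fingers":0.15},
  {"xyz":[0,0,0.155],"delta_rot":[0,0,0],"fingers":0.15},
  {"xyz":[0,0,0.158],"delta_rot":[0,0,0],"fingers":0.15},
  {"xyz":[0,0,0.158],"delta_rot":[0,0,0],"fingers":0.15},
  {"xyz":[0,0,0.158],"delta_rot":[0,0,0],"fingers":0.45},
  {"xyz":[0,0,0.158],"delta_rot":[0,0,0],"fingers":0.45},
  {"xyz":[0,0,0.158],"delta_rot":[0,0,0],"fingers":0.45},
  {"xyz":[0,0,0.158],"delta_rot":[0,0,0],"fingers":0.45},
  {"xyz":[0,0,0.1],"delta_rot":[0,0,0],"fingers":0.45},
  {"xyz":[0,0,0],"delta_rot":[0,0,0],"fingers":0.6},
  {"xyz":[0,0,-0.06],"delta_rot":[0,0,0],"fingers":0.6},
  {"xyz":[0,0,-0.06],"delta_rot":[0,0,0],"fingers":0.6},
])

```text
time: 7.95
eef_pos: [0.6181, -0.0153, 0.1277]
orientation: [1.0, -0.004, 0.007, -0.0]
ft_force: [0.8, -0.8, -0.3]
gripper_width: 0.0512
grasp_force: 0.0
```

Run:
```python
from h import *
st(); go(.380,.299,.09,-14)
c=grab('scene'); print([(np.round(world(c,d['at']),3).tolist(),round(d['conf'],2)) for d in arm.spot_in('scene','cutter')])
```

```text
t 7.95 p [ 0.6181 -0.0153  0.1277] yaw -90.4 down -0.9999 w 0.0512 gf 0.0 F [ 0.8 -0.8 -0.3] q7 [-0.22  0.6   0.24  1.95 -0.24  0.61 -1.4 ]
xyz [-0.4817, -0.6253, 0.069] rot [0.0028, -0.0037, -0.4245] rows~ 10.7
[([0.588, -0.025, 0.012], 0.51)]
```

Emit:
apply_moves([
  {"xyz":[-0.482,-0.625,0.07],"delta_rot":[0,0,-0.4245],"fingers":0.6},
  {"xyz":[-0.482,-0.625,0.07],"delta_rot":[0,0,-0.4245],"fingers":0.6},
  {"xyz":[-0.482,-0.625,0.07],"delta_rot":[0,0,-0.4245],"fingers":0.6},
  {"xyz":[-0.482,-0.625,0.07],"delta_rot":[0,0,-0.4245],"fingers":0.6},
  {"xyz":[-0.482,-0.625,0.07],"delta_rot":[0,0,-0.4245],"fingers":0.6},
  {"xyz":[-0.482,-0.625,0.07],"delta_rot":[0,0,-0.4245],"fingers":0.6},
  {"xyz":[-0.482,-0.625,0.07],"delta_rot":[0,0,-0.4245],"fingers":0.6},
  {"xyz":[-0.482,-0.625,0.07],"delta_rot":[0,0,-0.4245],"fingers":0.6},
  {"xyz":[-0.482,-0.625,0.07],"delta_rot":[0,0,-0.4245],"fingers":0.6},
  {"xyz":[-0.482,-0.625,0.07],"delta_rot":[0,0,-0.4245],"fingers":0.6},
  {"xyz":[-0.482,-0.625,0.07],"delta_rot":[0,0,-0.4245],"fingers":0.6},
  {"xyz":[-0.482,-0.625,0.07],"delta_rot":[0,0,-0.4245],"fingers":0.6},
  {"xyz":[-0.482,-0.625,0.07],"delta_rot":[0,0,-0.4245],"fingers":0.6},
  {"xyz":[-0.482,-0.625,0.07],"delta_rot":[0,0,-0.4245],"fingers":0.6},
  {"xyz":[-0.482,-0.625,0.07],"delta_rot":[0,0,-0.4245],"fingers":0.6},
  {"xyz":[-0.482,-0.625,0.07],"delta_rot":[0,0,-0.4245],"fingers":0.6},
])

```text
time: 9.38
eef_pos: [0.3746, 0.2983, 0.0852]
orientation: [0.789, 0.615, -0.0, 0.0]
ft_force: [-0.3, 0.7, 0.4]
gripper_width: 0.0513
grasp_force: 0.0
```

Run:
```python
from h import *
st(); go(.380,.299,.004,-14)
c=grab('top'); P=cloud(c); Z=P[...,2]; hsv=cv2.cvtColor(c['color'],cv2.COLOR_BGR2HSV); H,S,V=[hsv[...,i].astype(int) for i in range(3)]
near=np.hypot(P[...,0]-.61,P[...,1]+.015)<.09
m=near&(H>18)&(H<35)&(S>110); m=cv2.morphologyEx(m.astype(np.uint8),cv2.MORPH_CLOSE,np.ones((3,3)))
print(rect(c,m>0,.015))
cv2.imwrite('pics/g3.png',cv2.resize(c['color'][110:310,180:440],(780,600)))
```

```text
t 9.38 p [0.3746 0.2983 0.0852] yaw -14.1 down -1.0 w 0.0513 gf 0.0 F [-0.3  0.7  0.4] q7 [-0.72  0.54 -0.06  2.26  0.1   0.35 -1.11]
xyz [0.004, 0.0102, 0.1624] rot [0.0001, 0.0002, -0.0008] rows~ 2.0
{'mean': [0.6075999736785889, -0.014399999752640724], 'ctr': [0.6159, -0.0145], 'wh': [22, 140], 'ang': 88.4, 'n': 342}
```

View pics/g3.png

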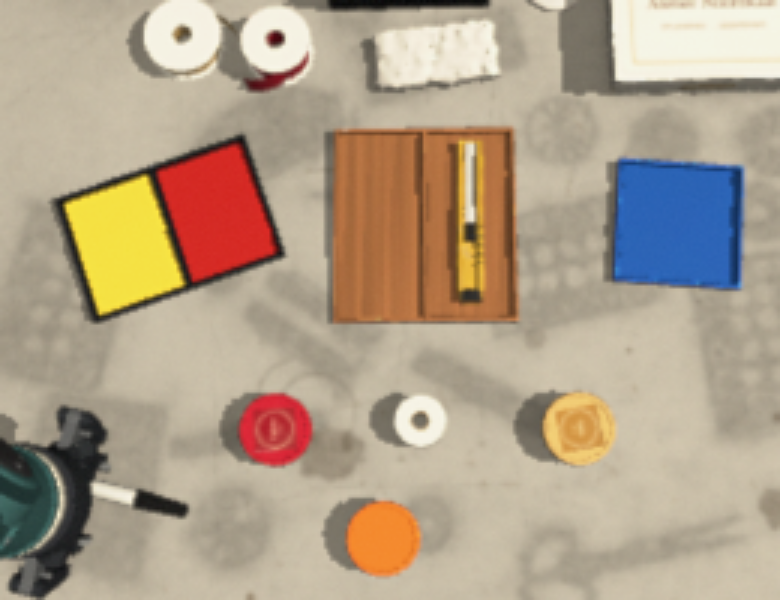

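The cutter lies lengthwise in the right wooden bay (pixels (470,140)–(470,302)), well centred. Now the marker.

Emit:
apply_moves([
  {"xyz":[0.004,0.01,0.07],"delta_rot":[0,0,0],"fingers":0.6},
  {"xyz":[0.004,0.01,0.11],"delta_rot":[0,0,0],"fingers":0.6},
  {"xyz":[0.004,0.01,0.14],"delta_rot":[0,0,0],"fingers":0.6},
  {"xyz":[0.004,0.01,0.16],"delta_rot":[0,0,0],"fingers":0.6},
  {"xyz":[0.004,0.01,0.16],"delta_rot":[0,0,0],"fingers":0.6},
  {"xyz":[0.004,0.01,0.16],"delta_rot":[0,0,0],"fingers":0.1},
  {"xyz":[0.004,0.01,0.16],"delta_rot":[0,0,0],"fingers":0.1},
  {"xyz":[0.004,0.01,0.16],"delta_rot":[0,0,0],"fingers":0.1},
  {"xyz":[0.004,0.01,0.16],"delta_rot":[0,0,0],"fingers":0.1},
  {"xyz":[0.004,0.01,0.16],"delta_rot":[0,0,0],"fingers":0.1},
  {"xyz":[0.004,0.01,0.16],"delta_rot":[0,0,0],"fingers":0.1},
  {"xyz":[0.004,0.01,0.16],"delta_rot":[0,0,0],"fingers":0.1},
  {"xyz":[0.004,0.01,0.16],"delta_rot":[0,0,0],"fingers":0.1},
])

```text
time: 10.52
eef_pos: [0.3799, 0.3005, 0.0063]
orientation: [0.788, 0.616, 0.001, -0.0]
ft_force: [0.2, -0.5, 7.7]
gripper_width: 0.0139
grasp_force: 39.4
```

Emit:
apply_moves([
  {"xyz":[0,0,-0.07],"delta_rot":[0,0,0],"fingers":0.1},
  {"xyz":[0,0,-0.14],"delta_rot":[0,0,0],"fingers":0.1},
  {"xyz":[0,0,-0.18],"delta_rot":[0,0,0],"fingers":0.1},
  {"xyz":[0,0,-0.18],"delta_rot":[0,0,0],"fingers":0.1},
  {"xyz":[0,0,-0.18],"delta_rot":[0,0,0],"fingers":0.1},
  {"xyz":[0,0,-0.18],"delta_rot":[0,0,0],"fingers":0.1},
])

```text
time: 11.02
eef_pos: [0.379, 0.2998, 0.0951]
orientation: [0.788, 0.616, -0.0, 0.0]
ft_force: [0.0, 0.2, 0.3]
gripper_width: 0.0137
grasp_force: 39.1
```

Run:
```python
from h import *
st(); go(.613,.065,.09,-90.4)
c=grab('scene'); cv2.imwrite('pics/g4.png',cv2.resize(c['color'][130:260,160:360],(800,520)))
```

```text
t 11.02 p [0.379  0.2998 0.0951] yaw -14.0 down -1.0 w 0.0137 gf 39.1 F [0.  0.2 0.3] q7 [-0.71  0.52 -0.07  2.24  0.1   0.38 -1.11]
xyz [-0.3428, 0.5675, 0.0102] rot [0.0, 0.0001, 0.4247] rows~ 10.7
```

View pics/g4.png

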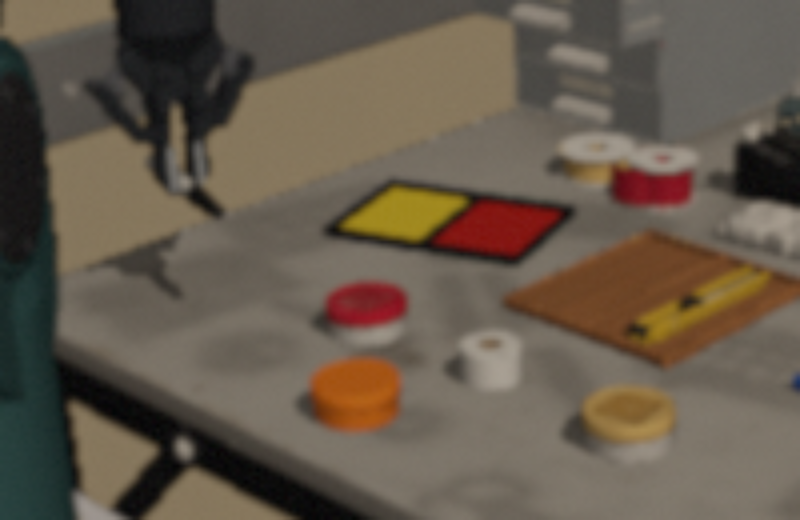

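The marker is held (about (195,190) in the crop). Carrying it to the left wooden bay.

Emit:
apply_moves([
  {"xyz":[-0.343,0.5675,0.01],"delta_rot":[0,0,0.4247],"fingers":0.1},
  {"xyz":[-0.343,0.5675,0.01],"delta_rot":[0,0,0.4247],"fingers":0.1},
  {"xyz":[-0.343,0.5675,0.01],"delta_rot":[0,0,0.4247],"fingers":0.1},
  {"xyz":[-0.343,0.5675,0.01],"delta_rot":[0,0,0.4247],"fingers":0.1},
  {"xyz":[-0.343,0.5675,0.01],"delta_rot":[0,0,0.4247],"fingers":0.1},
  {"xyz":[-0.343,0.5675,0.01],"delta_rot":[0,0,0.4247],"fingers":0.1},
  {"xyz":[-0.343,0.5675,0.01],"delta_rot":[0,0,0.4247],"fingers":0.1},
  {"xyz":[-0.343,0.5675,0.01],"delta_rot":[0,0,0.4247],"fingers":0.1},
  {"xyz":[-0.343,0.5675,0.01],"delta_rot":[0,0,0.4247],"fingers":0.1},
  {"xyz":[-0.343,0.5675,0.01],"delta_rot":[0,0,0.4247],"fingers":0.1},
  {"xyz":[-0.343,0.5675,0.01],"delta_rot":[0,0,0.4247],"fingers":0.1},
  {"xyz":[-0.343,0.5675,0.01],"delta_rot":[0,0,0.4247],"fingers":0.1},
  {"xyz":[-0.343,0.5675,0.01],"delta_rot":[0,0,0.4247],"fingers":0.1},
  {"xyz":[-0.343,0.5675,0.01],"delta_rot":[0,0,0.4247],"fingers":0.1},
  {"xyz":[-0.343,0.5675,0.01],"delta_rot":[0,0,0.4247],"fingers":0.1},
  {"xyz":[-0.343,0.5675,0.01],"delta_rot":[0,0,0.4247],"fingers":0.1},
])

```text
time: 12.4
eef_pos: [0.6131, 0.0653, 0.0901]
orientation: [1.0, -0.003, -0.0, -0.0]
ft_force: [-0.2, 0.5, 0.2]
gripper_width: 0.0136
grasp_force: 39.1
```

Run:
```python
from h import *
st(); go(.613,.065,.01,-90.4)
```

```text
t 12.4 p [0.6131 0.0653 0.0901] yaw -90.3 down -1.0 w 0.0136 gf 39.1 F [-0.2  0.5  0.2] q7 [-0.34  0.65  0.23  1.96 -0.26  0.56 -1.51]
xyz [-0.0001, 0.0007, 0.1602] rot [-0.0, 0.0001, 0.0003] rows~ 1.9
```

Emit:
apply_moves([
  {"xyz":[0,0,0.06],"delta_rot":[0,0,0],"fingers":0.1},
  {"xyz":[0,0,0.1],"delta_rot":[0,0,0],"fingers":0.1},
  {"xyz":[0,0,0.13],"delta_rot":[0,0,0],"fingers":0.1},
  {"xyz":[0,0,0.15],"delta_rot":[0,0,0],"fingers":0.1},
  {"xyz":[0,0,0.16],"delta_rot":[0,0,0],"fingers":0.1},
  {"xyz":[0,0,0.161],"delta_rot":[0,0,0],"fingers":0.1},
  {"xyz":[0,0,0.161],"delta_rot":[0,0,0],"fingers":0.1},
  {"xyz":[0,0,0.161],"delta_rot":[0,0,0],"fingers":0.4},
  {"xyz":[0,0,0.161],"delta_rot":[0,0,0],"fingers":0.4},
  {"xyz":[0,0,0.161],"delta_rot":[0,0,0],"fingers":0.4},
  {"xyz":[0,0,0.161],"delta_rot":[0,0,0],"fingers":0.4},
  {"xyz":[0,0,0.1],"delta_rot":[0,0,0],"fingers":0.4},
  {"xyz":[0,0,0],"delta_rot":[0,0,0],"fingers":1},
  {"xyz":[0,0,-0.06],"delta_rot":[0,0,0],"fingers":1},
  {"xyz":[0,0,-0.06],"delta_rot":[0,0,0],"fingers":1},
  {"xyz":[0,0,-0.06],"delta_rot":[0,0,0],"fingers":1},
])

```text
time: 13.73
eef_pos: [0.6153, 0.0654, 0.1232]
orientation: [1.0, -0.004, 0.003, -0.0]
ft_force: [-0.8, -0.3, -0.5]
gripper_width: 0.0804
grasp_force: 0.0
```

Run:
```python
from h import *
st(); go(.4305,.1565,.1,18.6)
```

```text
t 13.73 p [0.6153 0.0654 0.1232] yaw -90.4 down -1.0 w 0.0804 gf 0.0 F [-0.8 -0.3 -0.5] q7 [-0.36  0.61  0.25  1.94 -0.25  0.61 -1.52]
xyz [-0.3712, -0.1795, 0.0444] rot [-0.0014, -0.0014, 0.3944] rows~ 9.9
```

Emit:
apply_moves([
  {"xyz":[-0.371,-0.1795,0.03],"delta_rot":[0,0,-0.6056],"fingers":1},
  {"xyz":[-0.371,-0.1795,0.03],"delta_rot":[0,0,-0.6056],"fingers":1},
  {"xyz":[-0.371,-0.1795,0.03],"delta_rot":[0,0,-0.6056],"fingers":1},
  {"xyz":[-0.371,-0.1795,0.03],"delta_rot":[0,0,-0.6056],"fingers":1},
  {"xyz":[-0.371,-0.1795,0.03],"delta_rot":[0,0,-0.6056],"fingers":1},
  {"xyz":[-0.371,-0.1795,0.03],"delta_rot":[0,0,-0.6056],"fingers":1},
  {"xyz":[-0.371,-0.1795,0.03],"delta_rot":[0,0,-0.6056],"fingers":1},
  {"xyz":[-0.371,-0.1795,0.03],"delta_rot":[0,0,-0.6056],"fingers":1},
  {"xyz":[-0.371,-0.1795,0.03],"delta_rot":[0,0,-0.6056],"fingers":1},
  {"xyz":[-0.371,-0.1795,0.03],"delta_rot":[0,0,-0.6056],"fingers":1},
  {"xyz":[-0.371,-0.1795,0.03],"delta_rot":[0,0,-0.6056],"fingers":1},
  {"xyz":[-0.371,-0.1795,0.03],"delta_rot":[0,0,-0.6056],"fingers":1},
  {"xyz":[-0.371,-0.1795,0.03],"delta_rot":[0,0,-0.6056],"fingers":1},
  {"xyz":[-0.371,-0.1795,0.03],"delta_rot":[0,0,-0.6056],"fingers":1},
  {"xyz":[-0.371,-0.1795,0.03],"delta_rot":[0,0,-0.6056],"fingers":1},
  {"xyz":[-0.371,-0.1795,0.03],"delta_rot":[0,0,-0.6056],"fingers":1},
  {"xyz":[-0.371,-0.1795,0.03],"delta_rot":[0,0,-0.6056],"fingers":1},
  {"xyz":[-0.371,-0.1795,0.03],"delta_rot":[0,0,-0.6056],"fingers":1},
  {"xyz":[-0.371,-0.1795,0.03],"delta_rot":[0,0,-0.6056],"fingers":1},
  {"xyz":[-0.371,-0.1795,0.03],"delta_rot":[0,0,-0.6056],"fingers":1},
])

```text
time: 15.4
eef_pos: [0.4283, 0.1563, 0.1052]
orientation: [0.584, 0.812, -0.0, -0.0]
ft_force: [-1.2, 0.6, -0.1]
gripper_width: 0.0855
grasp_force: 0.0
```

Run:
```python
from h import *
st(); go(.4305,.1565,.0,18.6)
```

```text
t 15.4 p [0.4283 0.1563 0.1052] yaw 18.5 down -1.0 w 0.0855 gf 0.0 F [-1.2  0.6 -0.1] q7 [-0.25  0.49 -0.26  2.29  0.32  0.4  -0.45]
xyz [-0.0009, 0.0044, 0.2103] rot [-0.0001, 0.0, -0.0004] rows~ 2.5
```

Emit:
apply_moves([
  {"xyz":[-0.001,0.0044,0.08],"delta_rot":[0,0,0],"fingers":1},
  {"xyz":[-0.001,0.0044,0.13],"delta_rot":[0,0,0],"fingers":1},
  {"xyz":[-0.001,0.0044,0.165],"delta_rot":[0,0,0],"fingers":1},
  {"xyz":[-0.001,0.0044,0.19],"delta_rot":[0,0,0],"fingers":1},
  {"xyz":[-0.001,0.0044,0.208],"delta_rot":[0,0,0],"fingers":1},
  {"xyz":[-0.001,0.0044,0.208],"delta_rot":[0,0,0],"fingers":1},
  {"xyz":[-0.001,0.0044,0.208],"delta_rot":[0,0,0],"fingers":0.6},
  {"xyz":[-0.001,0.0044,0.208],"delta_rot":[0,0,0],"fingers":0.6},
  {"xyz":[-0.001,0.0044,0.208],"delta_rot":[0,0,0],"fingers":0.6},
  {"xyz":[-0.001,0.0044,0.208],"delta_rot":[0,0,0],"fingers":0.6},
  {"xyz":[-0.001,0.0044,0.208],"delta_rot":[0,0,0],"fingers":0.6},
  {"xyz":[-0.001,0.0044,0.208],"delta_rot":[0,0,0],"fingers":0.6},
  {"xyz":[-0.001,0.0044,0.208],"delta_rot":[0,0,0],"fingers":0.6},
])

```text
time: 16.48
eef_pos: [0.4311, 0.1568, 0.0024]
orientation: [0.584, 0.812, 0.001, 0.0]
ft_force: [-1.6, 0.0, 7.6]
gripper_width: 0.0597
grasp_force: 43.0
```

Run:
```python
from h import *
st(); go(.63,.213,.07,18.6)
```

```text
t 16.48 p [0.4311 0.1568 0.0024] yaw 18.6 down -1.0 w 0.0597 gf 43.0 F [-1.6  0.   7.6] q7 [-0.38  0.7  -0.09  2.32  0.43  0.13 -0.55]
xyz [-0.0202, 0.4131, -0.1343] rot [0.0007, -0.0001, -0.0] rows~ 5.2
```

Emit:
apply_moves([
  {"xyz":[0,0,-0.07],"delta_rot":[0,0,0],"fingers":0.6},
  {"xyz":[0,0,-0.14],"delta_rot":[0,0,0],"fingers":0.6},
  {"xyz":[-0.02,0.413,-0.14],"delta_rot":[0,0,0],"fingers":0.6},
  {"xyz":[-0.02,0.413,-0.14],"delta_rot":[0,0,0],"fingers":0.6},
  {"xyz":[-0.02,0.413,-0.14],"delta_rot":[0,0,0],"fingers":0.6},
  {"xyz":[-0.02,0.413,-0.14],"delta_rot":[0,0,0],"fingers":0.6},
  {"xyz":[-0.02,0.413,-0.14],"delta_rot":[0,0,0],"fingers":0.6},
  {"xyz":[-0.02,0.413,-0.14],"delta_rot":[0,0,0],"fingers":0.6},
  {"xyz":[-0.02,0.413,-0.14],"delta_rot":[0,0,0],"fingers":0.6},
  {"xyz":[-0.02,0.413,-0.14],"delta_rot":[0,0,0],"fingers":0.6},
])

```text
time: 17.32
eef_pos: [0.6284, 0.2121, 0.071]
orientation: [0.584, 0.812, -0.001, -0.0]
ft_force: [0.9, -0.6, -1.6]
gripper_width: 0.0595
grasp_force: 44.2
```

Run:
```python
from h import *
st(); go(.63,.213,.006,18.6)
c=grab('scene'); cv2.imwrite('pics/g5.png',cv2.resize(c['color'][130:240,200:360],(800,550)))
```

```text
t 17.32 p [0.6284 0.2121 0.071 ] yaw 18.6 down -1.0 w 0.0595 gf 44.2 F [ 0.9 -0.6 -1.6] q7 [-0.2   0.73 -0.29  1.84  0.33  0.63 -0.37]
xyz [0.0007, 0.0038, 0.13] rot [-0.0006, 0.0001, -0.0001] rows~ 1.6
```

View pics/g5.png

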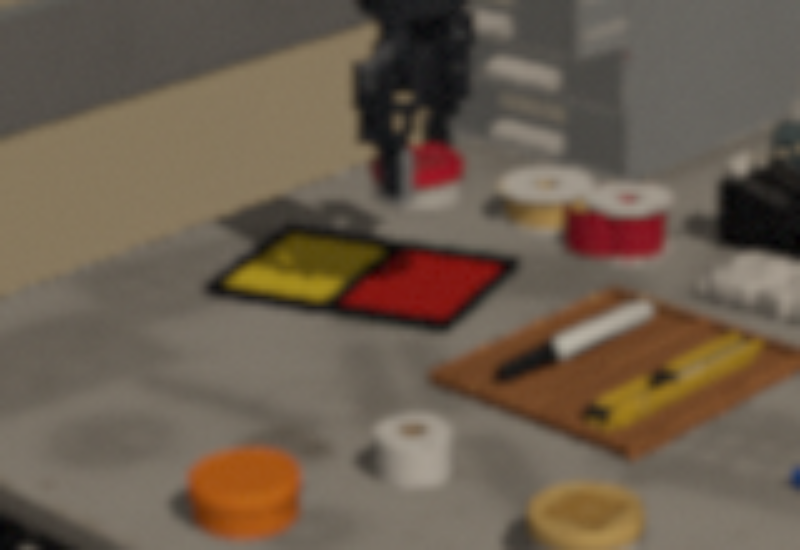

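Red tin is held upright (at (425,175)); the marker lies in its bay. Lowering.

Emit:
apply_moves([
  {"xyz":[0,0.003,0.06],"delta_rot":[0,0,0],"fingers":0.6},
  {"xyz":[0,0.003,0.09],"delta_rot":[0,0,0],"fingers":0.6},
  {"xyz":[0,0.003,0.115],"delta_rot":[0,0,0],"fingers":0.6},
  {"xyz":[0,0.003,0.13],"delta_rot":[0,0,0],"fingers":0.6},
  {"xyz":[0,0.003,0.131],"delta_rot":[0,0,0],"fingers":0.6},
  {"xyz":[0,0.003,0.131],"delta_rot":[0,0,0],"fingers":0.6},
  {"xyz":[0,0.003,0.131],"delta_rot":[0,0,0],"fingers":0.85},
  {"xyz":[0,0.003,0.131],"delta_rot":[0,0,0],"fingers":0.85},
  {"xyz":[0,0.003,0.131],"delta_rot":[0,0,0],"fingers":0.85},
  {"xyz":[0,0.003,0.131],"delta_rot":[0,0,0],"fingers":0.85},
  {"xyz":[0,0.003,0.08],"delta_rot":[0,0,0],"fingers":0.85},
  {"xyz":[0,0.003,0],"delta_rot":[0,0,0],"fingers":1},
  {"xyz":[0,0.003,-0.07],"delta_rot":[0,0,0],"fingers":1},
  {"xyz":[0,0.003,-0.07],"delta_rot":[0,0,0],"fingers":1},
  {"xyz":[0,0.003,-0.07],"delta_rot":[0,0,0],"fingers":1},
])

```text
time: 18.62
eef_pos: [0.633, 0.2142, 0.1092]
orientation: [0.584, 0.812, 0.002, 0.002]
ft_force: [0.8, 0.8, 0.4]
gripper_width: 0.0857
grasp_force: 0.0
```

Run:
```python
from h import *
st(); go(.426,-.102,.105,18.6)
```

```text
t 18.62 p [0.633  0.2142 0.1092] yaw 18.6 down -1.0 w 0.0857 gf 0.0 F [0.8 0.8 0.4] q7 [-0.18  0.68 -0.32  1.82  0.31  0.69 -0.35]
xyz [-0.4675, -0.5939, 0.0048] rot [0.0019, -0.0001, -0.0001] rows~ 9.1
```

Emit:
apply_moves([
  {"xyz":[-0.4675,-0.594,0.005],"delta_rot":[0,0,0],"fingers":1},
  {"xyz":[-0.4675,-0.594,0.005],"delta_rot":[0,0,0],"fingers":1},
  {"xyz":[-0.4675,-0.594,0.005],"delta_rot":[0,0,0],"fingers":1},
  {"xyz":[-0.4675,-0.594,0.005],"delta_rot":[0,0,0],"fingers":1},
  {"xyz":[-0.4675,-0.594,0.005],"delta_rot":[0,0,0],"fingers":1},
  {"xyz":[-0.4675,-0.594,0.005],"delta_rot":[0,0,0],"fingers":1},
  {"xyz":[-0.4675,-0.594,0.005],"delta_rot":[0,0,0],"fingers":1},
  {"xyz":[-0.4675,-0.594,0.005],"delta_rot":[0,0,0],"fingers":1},
  {"xyz":[-0.4675,-0.594,0.005],"delta_rot":[0,0,0],"fingers":1},
  {"xyz":[-0.4675,-0.594,0.005],"delta_rot":[0,0,0],"fingers":1},
  {"xyz":[-0.4675,-0.594,0.005],"delta_rot":[0,0,0],"fingers":1},
  {"xyz":[-0.4675,-0.594,0.005],"delta_rot":[0,0,0],"fingers":1},
  {"xyz":[-0.4675,-0.594,0.005],"delta_rot":[0,0,0],"fingers":1},
  {"xyz":[-0.4675,-0.594,0.005],"delta_rot":[0,0,0],"fingers":1},
])

```text
time: 19.78
eef_pos: [0.4253, -0.1013, 0.1037]
orientation: [0.582, 0.813, 0.001, 0.0]
ft_force: [-0.6, 0.4, 0.1]
gripper_width: 0.0854
grasp_force: 0.0
```

Run:
```python
from h import *
st(); go(.426,-.102,.001,18.6)
```

```text
t 19.78 p [ 0.4253 -0.1013  0.1037] yaw 18.8 down -1.0 w 0.0854 gf 0.0 F [-0.6  0.4  0.1] q7 [ 0.38  0.48 -0.32  2.33  0.4   0.38  0.04]
xyz [-0.0019, 0.0007, 0.2053] rot [0.0003, -0.0002, 0.001] rows~ 2.5
```

Emit:
apply_moves([
  {"xyz":[-0.001,0.001,0.08],"delta_rot":[0,0,0],"fingers":1},
  {"xyz":[-0.001,0.001,0.13],"delta_rot":[0,0,0],"fingers":1},
  {"xyz":[-0.001,0.001,0.165],"delta_rot":[0,0,0],"fingers":1},
  {"xyz":[-0.001,0.001,0.19],"delta_rot":[0,0,0],"fingers":1},
  {"xyz":[-0.001,0.001,0.205],"delta_rot":[0,0,0],"fingers":1},
  {"xyz":[-0.001,0.001,0.205],"delta_rot":[0,0,0],"fingers":1},
  {"xyz":[-0.001,0.001,0.205],"delta_rot":[0,0,0],"fingers":0.6},
  {"xyz":[-0.001,0.001,0.205],"delta_rot":[0,0,0],"fingers":0.6},
  {"xyz":[-0.001,0.001,0.205],"delta_rot":[0,0,0],"fingers":0.6},
  {"xyz":[-0.001,0.001,0.205],"delta_rot":[0,0,0],"fingers":0.6},
  {"xyz":[-0.001,0.001,0.205],"delta_rot":[0,0,0],"fingers":0.6},
  {"xyz":[-0.001,0.001,0.205],"delta_rot":[0,0,0],"fingers":0.6},
  {"xyz":[-0.001,0.001,0.205],"delta_rot":[0,0,0],"fingers":0.6},
])

```text
time: 20.87
eef_pos: [0.4256, -0.1028, 0.0024]
orientation: [0.583, 0.812, 0.001, 0.001]
ft_force: [-0.8, 2.4, 7.7]
gripper_width: 0.0601
grasp_force: 43.0
```

Run:
```python
from h import *
st(); go(.6015,.2967,.09,18.6)
```

```text
t 20.87 p [ 0.4256 -0.1028  0.0024] yaw 18.6 down -1.0 w 0.0601 gf 43.0 F [-0.8  2.4  7.7] q7 [ 0.2   0.69 -0.08  2.37  0.57  0.09 -0.11]
xyz [0.6449, 0.589, -0.1738] rot [0.0009, 0.0001, 0.0001] rows~ 10.7
```

Emit:
apply_moves([
  {"xyz":[0,0,-0.07],"delta_rot":[0,0,0],"fingers":0.6},
  {"xyz":[0,0,-0.14],"delta_rot":[0,0,0],"fingers":0.6},
  {"xyz":[0,0,-0.18],"delta_rot":[0,0,0],"fingers":0.6},
  {"xyz":[0.645,0.589,-0.18],"delta_rot":[0,0,0],"fingers":0.6},
  {"xyz":[0.645,0.589,-0.18],"delta_rot":[0,0,0],"fingers":0.6},
  {"xyz":[0.645,0.589,-0.18],"delta_rot":[0,0,0],"fingers":0.6},
  {"xyz":[0.645,0.589,-0.18],"delta_rot":[0,0,0],"fingers":0.6},
  {"xyz":[0.645,0.589,-0.18],"delta_rot":[0,0,0],"fingers":0.6},
  {"xyz":[0.645,0.589,-0.18],"delta_rot":[0,0,0],"fingers":0.6},
  {"xyz":[0.645,0.589,-0.18],"delta_rot":[0,0,0],"fingers":0.6},
  {"xyz":[0.645,0.589,-0.18],"delta_rot":[0,0,0],"fingers":0.6},
  {"xyz":[0.645,0.589,-0.18],"delta_rot":[0,0,0],"fingers":0.6},
  {"xyz":[0.645,0.589,-0.18],"delta_rot":[0,0,0],"fingers":0.6},
  {"xyz":[0.645,0.589,-0.18],"delta_rot":[0,0,0],"fingers":0.6},
  {"xyz":[0.645,0.589,-0.18],"delta_rot":[0,0,0],"fingers":0.6},
  {"xyz":[0.645,0.589,-0.18],"delta_rot":[0,0,0],"fingers":0.6},
  {"xyz":[0.645,0.589,-0.18],"delta_rot":[0,0,0],"fingers":0.6},
])

```text
time: 22.28
eef_pos: [0.6003, 0.2943, 0.091]
orientation: [0.584, 0.812, -0.001, 0.0]
ft_force: [0.1, 0.4, -1.2]
gripper_width: 0.0602
grasp_force: 44.0
```

Run:
```python
from h import *
st(); go(.6015,.2967,.0055,18.6)
```

```text
t 22.28 p [0.6003 0.2943 0.091 ] yaw 18.5 down -1.0 w 0.0602 gf 44.0 F [ 0.1  0.4 -1.2] q7 [-0.31  0.71 -0.32  1.82  0.34  0.67 -0.5 ]
xyz [0.0042, 0.0042, 0.171] rot [-0.0007, 0.0006, -0.0003] rows~ 2.1
```

Emit:
apply_moves([
  {"xyz":[0.003,0.003,0.08],"delta_rot":[0,0,0],"fingers":0.6},
  {"xyz":[0.003,0.003,0.12],"delta_rot":[0,0,0],"fingers":0.6},
  {"xyz":[0.003,0.003,0.15],"delta_rot":[0,0,0],"fingers":0.6},
  {"xyz":[0.003,0.003,0.168],"delta_rot":[0,0,0],"fingers":0.6},
  {"xyz":[0.003,0.003,0.171],"delta_rot":[0,0,0],"fingers":0.6},
  {"xyz":[0.003,0.003,0.171],"delta_rot":[0,0,0],"fingers":0.6},
  {"xyz":[0.003,0.003,0.171],"delta_rot":[0,0,0],"fingers":0.85},
  {"xyz":[0.003,0.003,0.171],"delta_rot":[0,0,0],"fingers":0.85},
  {"xyz":[0.003,0.003,0.171],"delta_rot":[0,0,0],"fingers":0.85},
  {"xyz":[0.003,0.003,0.171],"delta_rot":[0,0,0],"fingers":0.85},
  {"xyz":[0.003,0.003,0.12],"delta_rot":[0,0,0],"fingers":0.85},
  {"xyz":[0.003,0.003,0.04],"delta_rot":[0,0,0],"fingers":0.8},
  {"xyz":[0.003,0.003,-0.02],"delta_rot":[0,0,0],"fingers":0.8},
  {"xyz":[0.003,0.003,-0.02],"delta_rot":[0,0,0],"fingers":0.8},
  {"xyz":[0.003,0.003,-0.02],"delta_rot":[0,0,0],"fingers":0.8},
])

```text
time: 23.53
eef_pos: [0.6035, 0.2993, 0.104]
orientation: [0.584, 0.812, 0.002, 0.001]
ft_force: [-0.3, -0.2, 0.3]
gripper_width: 0.068
grasp_force: 0.0
```

Run:
```python
from h import *
st(); go(.4355,.0337,.1,0)
```

```text
t 23.53 p [0.6035 0.2993 0.104 ] yaw 18.6 down -1.0 w 0.068 gf 0.0 F [-0.3 -0.2  0.3] q7 [-0.31  0.69 -0.33  1.81  0.33  0.69 -0.5 ]
xyz [-0.3964, -0.4879, 0.0049] rot [0.0016, -0.0006, 0.1033] rows~ 7.5
```

Emit:
apply_moves([
  {"xyz":[-0.396,-0.488,0.005],"delta_rot":[0,0,0.1033],"fingers":0.8},
  {"xyz":[-0.396,-0.488,0.005],"delta_rot":[0,0,0.1033],"fingers":0.8},
  {"xyz":[-0.396,-0.488,0.005],"delta_rot":[0,0,0.1033],"fingers":0.8},
  {"xyz":[-0.396,-0.488,0.005],"delta_rot":[0,0,0.1033],"fingers":0.8},
  {"xyz":[-0.396,-0.488,0.005],"delta_rot":[0,0,0.1033],"fingers":0.8},
  {"xyz":[-0.396,-0.488,0.005],"delta_rot":[0,0,0.1033],"fingers":0.8},
  {"xyz":[-0.396,-0.488,0.005],"delta_rot":[0,0,0.1033],"fingers":0.8},
  {"xyz":[-0.396,-0.488,0.005],"delta_rot":[0,0,0.1033],"fingers":0.8},
  {"xyz":[-0.396,-0.488,0.005],"delta_rot":[0,0,0.1033],"fingers":0.8},
  {"xyz":[-0.396,-0.488,0.005],"delta_rot":[0,0,0.1033],"fingers":0.8},
  {"xyz":[-0.396,-0.488,0.005],"delta_rot":[0,0,0.1033],"fingers":0.8},
  {"xyz":[-0.396,-0.488,0.005],"delta_rot":[0,0,0.1033],"fingers":0.8},
])

```text
time: 24.53
eef_pos: [0.435, 0.0342, 0.0986]
orientation: [0.706, 0.708, 0.001, -0.0]
ft_force: [0.3, 0.1, -0.5]
gripper_width: 0.0683
grasp_force: 0.0
```

Run:
```python
from h import *
st(); go(.4355,.0337,.005,0)
```

```text
t 24.53 p [0.435  0.0342 0.0986] yaw 0.1 down -1.0 w 0.0683 gf 0.0 F [ 0.3  0.1 -0.5] q7 [ 0.    0.49 -0.24  2.33  0.33  0.35 -0.52]
xyz [-0.0013, 0.0008, 0.1872] rot [0.0003, -0.0004, 0.0006] rows~ 2.2
```

Emit:
apply_moves([
  {"xyz":[-0.001,0.001,0.08],"delta_rot":[0,0,0],"fingers":0.8},
  {"xyz":[-0.001,0.001,0.13],"delta_rot":[0,0,0],"fingers":0.8},
  {"xyz":[-0.001,0.001,0.165],"delta_rot":[0,0,0],"fingers":0.8},
  {"xyz":[-0.001,0.001,0.187],"delta_rot":[0,0,0],"fingers":0.8},
  {"xyz":[-0.001,0.001,0.187],"delta_rot":[0,0,0],"fingers":0.8},
  {"xyz":[-0.001,0.001,0.187],"delta_rot":[0,0,0],"fingers":0.4},
  {"xyz":[-0.001,0.001,0.187],"delta_rot":[0,0,0],"fingers":0.4},
  {"xyz":[-0.001,0.001,0.187],"delta_rot":[0,0,0],"fingers":0.4},
  {"xyz":[-0.001,0.001,0.187],"delta_rot":[0,0,0],"fingers":0.4},
  {"xyz":[-0.001,0.001,0.187],"delta_rot":[0,0,0],"fingers":0.4},
  {"xyz":[-0.001,0.001,0.187],"delta_rot":[0,0,0],"fingers":0.4},
  {"xyz":[-0.001,0.001,0.187],"delta_rot":[0,0,0],"fingers":0.4},
])

```text
time: 25.53
eef_pos: [0.4348, 0.0324, 0.006]
orientation: [0.707, 0.707, 0.001, 0.0]
ft_force: [-1.1, 0.3, 6.8]
gripper_width: 0.0423
grasp_force: 41.2
```

Run:
```python
from h import *
st(); go(.6085,-.201,.08,-5)
```

```text
t 25.53 p [0.4348 0.0324 0.006 ] yaw -0.0 down -1.0 w 0.0423 gf 41.2 F [-1.1  0.3  6.8] q7 [-0.13  0.68 -0.06  2.37  0.44  0.09 -0.62]
xyz [-0.4666, 0.3476, -0.1477] rot [0.0005, -0.0001, 0.0277] rows~ 7.2
```

Emit:
apply_moves([
  {"xyz":[0,0,-0.07],"delta_rot":[0,0,0],"fingers":0.4},
  {"xyz":[0,0,-0.14],"delta_rot":[0,0,0],"fingers":0.4},
  {"xyz":[0,0,-0.16],"delta_rot":[0,0,0],"fingers":0.4},
  {"xyz":[-0.467,0.348,-0.16],"delta_rot":[0,0,0.0277],"fingers":0.4},
  {"xyz":[-0.467,0.348,-0.16],"delta_rot":[0,0,0.0277],"fingers":0.4},
  {"xyz":[-0.467,0.348,-0.16],"delta_rot":[0,0,0.0277],"fingers":0.4},
  {"xyz":[-0.467,0.348,-0.16],"delta_rot":[0,0,0.0277],"fingers":0.4},
  {"xyz":[-0.467,0.348,-0.16],"delta_rot":[0,0,0.0277],"fingers":0.4},
  {"xyz":[-0.467,0.348,-0.16],"delta_rot":[0,0,0.0277],"fingers":0.4},
  {"xyz":[-0.467,0.348,-0.16],"delta_rot":[0,0,0.0277],"fingers":0.4},
  {"xyz":[-0.467,0.348,-0.16],"delta_rot":[0,0,0.0277],"fingers":0.4},
  {"xyz":[-0.467,0.348,-0.16],"delta_rot":[0,0,0.0277],"fingers":0.4},
  {"xyz":[-0.467,0.348,-0.16],"delta_rot":[0,0,0.0277],"fingers":0.4},
  {"xyz":[-0.467,0.348,-0.16],"delta_rot":[0,0,0.0277],"fingers":0.4},
])

```text
time: 26.7
eef_pos: [0.607, -0.1995, 0.085]
orientation: [0.737, 0.676, -0.0, -0.001]
ft_force: [-0.4, -0.3, -0.4]
gripper_width: 0.0422
grasp_force: 41.1
```

Run:
```python
from h import *
st(); go(.6085,-.201,.009,-5)
```

```text
t 26.7 p [ 0.607  -0.1995  0.085 ] yaw -4.9 down -1.0 w 0.0422 gf 41.1 F [-0.4 -0.3 -0.4] q7 [ 0.47  0.69 -0.32  1.89  0.35  0.62 -0.16]
xyz [-0.0029, 0.0036, 0.1519] rot [-0.0006, -0.0003, 0.0007] rows~ 1.8
```

Emit:
apply_moves([
  {"xyz":[-0.003,0.003,0.07],"delta_rot":[0,0,0],"fingers":0.4},
  {"xyz":[-0.003,0.003,0.11],"delta_rot":[0,0,0],"fingers":0.4},
  {"xyz":[-0.003,0.003,0.135],"delta_rot":[0,0,0],"fingers":0.4},
  {"xyz":[-0.003,0.003,0.15],"delta_rot":[0,0,0],"fingers":0.4},
  {"xyz":[-0.003,0.003,0.152],"delta_rot":[0,0,0],"fingers":0.4},
  {"xyz":[-0.003,0.003,0.152],"delta_rot":[0,0,0],"fingers":0.4},
  {"xyz":[-0.003,0.003,0.152],"delta_rot":[0,0,0],"fingers":0.7},
  {"xyz":[-0.003,0.003,0.152],"delta_rot":[0,0,0],"fingers":0.7},
  {"xyz":[-0.003,0.003,0.152],"delta_rot":[0,0,0],"fingers":0.7},
  {"xyz":[-0.003,0.003,0.152],"delta_rot":[0,0,0],"fingers":0.7},
  {"xyz":[-0.003,0.003,0.1],"delta_rot":[0,0,0],"fingers":0.7},
  {"xyz":[-0.003,0.003,0.02],"delta_rot":[0,0,0],"fingers":0.7},
  {"xyz":[-0.003,0.003,-0.3],"delta_rot":[0,0,0],"fingers":0.7},
  {"xyz":[-0.003,0.003,-0.3],"delta_rot":[0,0,0],"fingers":0.7},
  {"xyz":[-0.003,0.003,-0.3],"delta_rot":[0,0,0],"fingers":0.7},
  {"xyz":[-0.003,0.003,-0.3],"delta_rot":[0,0,0],"fingers":0.7},
  {"xyz":[-0.003,0.003,-0.3],"delta_rot":[0,0,0],"fingers":0.7},
])

```text
time: 28.12
eef_pos: [0.6148, -0.2035, 0.2442]
orientation: [0.737, 0.676, 0.004, 0.007]
ft_force: [1.2, 0.6, 0.5]
gripper_width: 0.0598
grasp_force: 0.0
```

Emit:
apply_moves([
  {"xyz":[-0.55,-0.4,0],"delta_rot":[0,0,0],"fingers":0.7},
  {"xyz":[-0.55,-0.4,0],"delta_rot":[0,0,0],"fingers":0.7},
  {"xyz":[-0.55,-0.4,0],"delta_rot":[0,0,0],"fingers":0.7},
  {"xyz":[-0.55,-0.4,0],"delta_rot":[0,0,0],"fingers":0.7},
  {"xyz":[-0.55,-0.4,0],"delta_rot":[0,0,0],"fingers":0.7},
  {"xyz":[-0.55,-0.4,0],"delta_rot":[0,0,0],"fingers":0.7},
  {"xyz":[-0.55,-0.4,0],"delta_rot":[0,0,0],"fingers":0.7},
  {"xyz":[-0.55,-0.4,0],"delta_rot":[0,0,0],"fingers":0.7},
  {"xyz":[-0.55,-0.4,0],"delta_rot":[0,0,0],"fingers":0.7},
  {"xyz":[-0.55,-0.4,0],"delta_rot":[0,0,0],"fingers":0.7},
  {"xyz":[-0.55,-0.4,0],"delta_rot":[0,0,0],"fingers":0.7},
  {"xyz":[-0.55,-0.4,0],"delta_rot":[0,0,0],"fingers":0.7},
])

```text
time: 29.12
eef_pos: [0.3882, -0.4576, 0.2354]
orientation: [0.736, 0.677, 0.001, 0.0]
ft_force: [0.3, -0.8, 1.0]
gripper_width: 0.0596
grasp_force: 0.0
```

Run:
```python
from h import *
st()
c=grab('top'); P=cloud(c); Z=P[...,2]
for k,x,y,r in [('red',.63,.213,.045),('gold',.6015,.2967,.045),('label',.6085,-.201,.04)]:
    m=(np.hypot(P[...,0]-x,P[...,1]-y)<r)&(Z>.022); print(k,np.percentile(Z[m],[10,50,90]).round(4),rect(c,m,.03))
for k,y in [('cutter',-.015),('marker',.065)]:
    m=(abs(P[...,1]-y)<.033)&(abs(P[...,0]-.6127)<.08)&(Z>.0105); print(k,np.percentile(Z[m],[10,50,90]).round(4),rect(c,m,.016))
cv2.imwrite('pics/end.png',cv2.resize(c['color'][80:320,170:490],(800,600)))
```

```text
t 29.12 p [ 0.3882 -0.4576  0.2354] yaw -4.8 down -1.0 w 0.0596 gf 0.0 F [ 0.3 -0.8  1. ] q7 [ 1.07  0.45 -0.38  1.88  0.22  0.85  0.5 ]
red [0.0267 0.0291 0.0314] {'mean': [0.6281999945640564, 0.21320000290870667], 'ctr': [0.6288, 0.2133], 'wh': [62, 60], 'ang': 44.2, 'n': 433}
gold [0.0263 0.029  0.0317] {'mean': [0.6003999710083008, 0.29510000348091125], 'ctr': [0.6001, 0.2954], 'wh': [62, 61], 'ang': 45.6, 'n': 443}
label [0.0259 0.0288 0.0312] {'mean': [0.6078000068664551, -0.20069999992847443], 'ctr': [0.6077, -0.2006], 'wh': [42, 40], 'ang': 88.8, 'n': 204}
cutter [0.0111 0.0132 0.0162] {'mean': [0.6053000092506409, -0.01590000092983246], 'ctr': [0.613, -0.0145], 'wh': [22, 145], 'ang': 88.6, 'n': 211}
marker [0.0131 0.0169 0.0201] {'mean': [0.6139000058174133, 0.06459999829530716], 'ctr': [0.6131, 0.0645], 'wh': [13, 132], 'ang': 89.2, 'n': 277}
```

View pics/end.png

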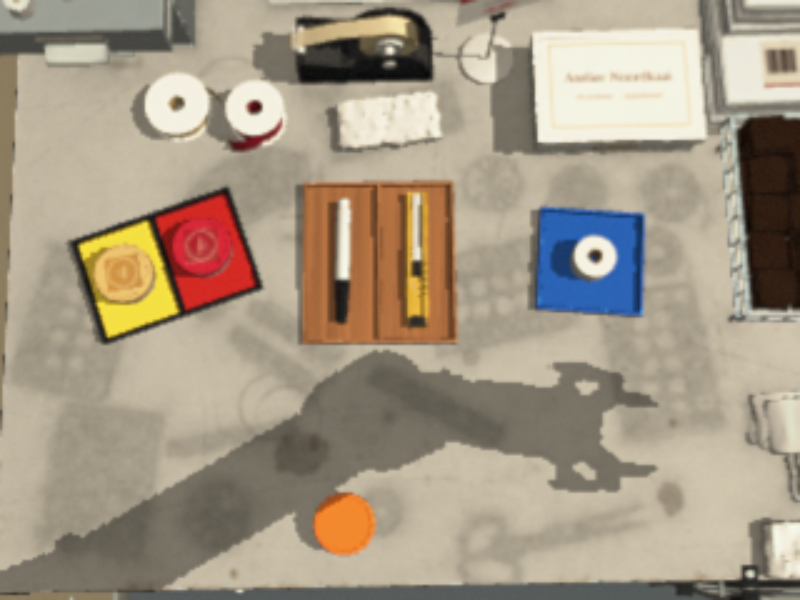

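All five things are in place: gold tin (125,272), red tin (202,247), marker (343,260), cutter (416,260) and label roll (595,257). The parcel and ribbon have not moved. Handing in.

```bash
python3 -c "
from rig import arm
print(arm.sign_off())"
```

```text
the job is handed in; nothing more can be done
None
```

I handed the job in after about 29 s of the 115 s. The final top picture shows all five things lying within tolerance in their trays, nothing held, and the parcel and ribbon where they started; no verdict came back.

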